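Put the cheese spade away in its block

ROBOT

A 6-joint arm with a two-finger parallel gripper is mounted at the origin on the work surface. World frame = base frame: x ahead of the robot, y to its left, z up, the work surface at z = 0. Lengths are in m, angles in rad, forces in N, time in s.
With the tool pointing down it reaches from about 0.35 to 0.95 m from the base axis. Payload 17.4 kg.
Tool frame: the origin (TCP) lies midway between the tips of the shut fingers; the grasp point (between the pads) lies 19 mm behind it (r.hold_point_z is the distance from the TCP to the grasp point, in m); z points along the fingers, x is the direction in which the jaws open and shut, and the axes are right-handed (so a half turn about z gives the same grasp; the last joint's range is limited). The gripper opens to 93 mm and grips with 3 to 60 N. Pads are 15 mm wide; open, the fingers measure 128 mm over their backs; the gripper's body (75 mm by 188 mm) begins 65 mm behind the grasp point.
Start: joints at [1.187, 0.116, 1.442, -0, 1.584, -0.038], TCP at [0.229, 0.635, 0.219] pointing down, gripper open.
Joint ranges: [-2.83, 2.83], [-0.83, 2.19], [0.07, 2.5], [-1.14, 4.28], [0.01, 3], [-2.97, 2.97]. Speed limits (rad/s): [1.89, 1.89, 2.22, 3.14, 3.14, 3.14].

INTERFACE

Orientations are given as a unit quaternion [x, y, z, w].
In Python, from rig import readout, vision, ticket, r gives the robot as it stands.
- The arm moves only by the tool servo_tool, never from a script. Its argument "plan" is a list of rows, each a list of 5 numbers: the opening in per cent of the stroke, from 0 (shut) to 100 (fully open), then the shift along the tool's x, y, z in units of 30 mm (1.0 is 30 mm), then the turn about the tool's z in units of 5 degrees (1.0 is 5 degrees). In form: [[claw, x, y, z, twist], ...]. A call has 1 to 12 rows; each row shifts and turns the commanded pose from where the row before left it, along the tool's axes as they then stand; what a row does not reach is not made up. A row lasts 1/10 s, in which the tool goes at most 50 mm and 8.59 degrees, less where a joint would pass 70% of its speed; a pose out of reach is approached as far as the arm can. A call is refused whole if a number of a shift passes 1 or a number of a turn 1, either way. A call with a gripper value outside its range is refused whole. The fingers move at their own pace and stop on an object; "newtons" is the grip in N (left out, the last holds). Time passes only in rows, so rows that do not move let the fingers close. It gives the time, the measured TCP pose, the force and the opening at its end, in the units of the state.
- readout.read_state(): the state, without advancing time (a new reading comes with each control period).
- vision.capture(name): name is "scene" or "top" or "wrist"; returns a dict with "color" (400x640x3 uint8, red, green, blue), "z_map" (400x640 float32, m along the optical axis (not along the pixel's ray), 0 where there is no reading), "fx", "fy", "cx", "cy" (pixels), "k1" (the pictures are not rectified: a ray, as slopes to the right and down, at radius r is drawn at 1 + k1 r^2 times it, then the intrinsics apply), "R" (3x3) and "t" (3): a world point X has camera coordinates R X + t; the wrist camera has in their place "hand_eye" (4x4, takes a point from camera to tool coordinates, whose origin is the TCP and whose axes are the tool frame's). Camera axes: x right, y down, z forward; pixel columns grow to the right and rows downward; lengths in m; the calibration is good to about 2 mm. A picture is of the moment at which its call begins: read the wrist's pose just before it.
- ticket.finish_job(): hands the job in, once; it reports no verdict.
Trained networks look in a picture, given as the dict that the camera call returned (one of the last four; its "shot" number tells which), for a name from the list of things; names that differ only in an ending like _2 or _b are one class to them, and where a whole thing is asked for, a point or a joint stands for the part that bears it (a point fixed in the world has none). Each returns a list of dicts, best first, with "p" (0 to 1); they miss things now and then, are a little off and sometimes report something else, mostly with a low value. They report only what shows in the picture. A call takes as long as a camera call. They do not tell look-alikes from the thing itself.
- vision.find_in(name, picture): "centre" ([x, y, z] in m, in world coordinates, good to about 4 mm: the middle of the surface that is visible of it).
The state is a dict: "t": time; "joint_positions": joint angles; "joint_velocities": joint speeds; "effort": joint torques, N m; "tool_pos": TCP position; "eef_rot": TCP orientation; "wrist_force": force on the tool from outside, world axes, zero at the start; "moment": the same for the moment, N m; "grip_width": opening from 0.0 (shut) to 1.0 (fully open).
Only numpy, scipy, OpenCV 4.12 (cv2) and the standard library are available. Lean on these libraries where they do the work, as an engineer would, in place of code of your own. Each camera call takes 0.05 s, during which the arm holds its last target. There are 200 camera calls.

TASK

Take the cheese spade, the wide-bladed one, out of the white cutlery caddy and slide it blade first into the slot of the wooden block until it stands upright and fully home on the slot's floor, then let go. The block can stand anywhere in its tray, so feel for the slot, and push firmly past the sprung pad that grips the blade. Leave the other cutlery in the caddy and the rest of the breakfast things where they are.

Things in the scene. Friction and masses are not known exactly. Their poses are not given: they have to be found in the camera images.
- spade: Cheese spade, 190 long in all, 140 g, standing blade down in a pocket of the caddy, perhaps leaning a few degrees. Flat steel blade 50 wide (its y), 4 thick (its x), 76 long, square at the end; then a short neck 20 wide; then a dark wooden handle 24 wide (y) and 16 thick (x) from 80 to 190 above the blade's end. Origin: middle of the blade's free end; z runs up the tool to the handle.
- caddy: White ceramic cutlery caddy, fixed, 44 (x) by 222 (y), 60 high. Three pockets in a row along its y, centred at y = -72, 0 and 72, each 10 (x) by 56 (y), floor 6 above the table. One tool stands in each; which is where varies. Origin: centre of the underside, z up.
- tray: Low marble tray, fixed, 108 (x) by 114 (y), rim 14 high, floor 5 thick. An oak block (fixed; its position is not measured) stands in it: 70 (x) by 100 (y), 90 high, square with the tray, centred in it along y but anywhere within 12 of its centre along x. Origin: centre of the tray's underside, z up.
- block_level (a point): Point straight above the tray's centre, level with the block's top (95 above the table); axes as the tray's. One vertical slot is in the middle of the block's top: 7.5 wide (x), 56 long (y), 70 deep, floor 25 above the table. On its +x side, 18 to 45 below the mouth, a sprung rubber pad grips the blade: 5 to 12 N push it past, its own weight does not.
- spreader: Narrow butter spreader in another pocket of the caddy: 150 long in all, dark wooden handle like the spade's, blade 24 wide; stands up to 156 above the table. Not to be disturbed. Origin at the blade's end.
- fork: Two-pronged fork in another pocket of the caddy: 150 long in all, dark wooden handle like the spade's, 20 wide at the prongs; stands up to 156 above the table. Not to be disturbed. Origin at the prongs' end.
- eggcup: White egg cup with egg, 46 across, 83 high, standing between caddy and tray. Origin at the centre of the underside.
- jar: Amber jam jar, 64 across, 85 high. Origin at the centre of the underside.
- cup: White cup, 76 across, 68 high, on a saucer. Origin at the centre of the underside.
Things that resemble listed ones, but are neither listed nor needed, are in the scene too. What is shaped like the tray but orange or red is not meant.

How it is judged:
On the way:
1. the spade has been lifted clear of the caddy: its blade end is more than 85 mm above the table (height (world z) of spade above 0.085 m), for 0.1 s.
At the end, for the whole second after the job is handed in: The spade stands at rest in the block's slot, upright within 7 degrees and in line with the slot, its blade's end within 6 mm of the slot's floor (25 mm above the table); the other two tools, egg cup, jar and cup are within 30 mm of where they stood (z of spade in the frame of tray between 0.018 and 0.031 m and horizontal distance between spade and tray below 0.019 m and angle between spade's own z axis and vertical below 0.12 rad and angle between the x axis of spade and the x axis of tray, either way round below 0.2 rad and linear speed of spade below 0.02 m/s and distance of each of spreader, fork, eggcup, jar, cup from where it was at the start of the episode below 0.03 m); the robot touches nothing.
It fails at once if the narrow spreader is moved more than 30 mm (distance of spreader from where it was at the start of the episode above 0.03 m).
It fails at once if the fork is moved more than 30 mm (distance of fork from where it was at the start of the episode above 0.03 m).
It fails at once if the egg cup is moved more than 30 mm (distance of eggcup from where it was at the start of the episode above 0.03 m).
It fails at once if the jam jar is moved more than 30 mm (distance of jar from where it was at the start of the episode above 0.03 m).
It fails at once if the cup is moved more than 30 mm (distance of cup from where it was at the start of the episode above 0.03 m).
It also fails if it takes over 64 s, if anything falls off the work surface, if the arm or the gripper's body presses on something with over 40 N, if the wrist force passes 120 N, or if a joint passes its speed limit or range.

## Working session

There is one attempt and no reset: what is moved stays moved. The work goes in short steps, Python scripts to look and compute and a tool call to move; the robot and the scene stay as the last step left them, time stands still between calls to the robot, and variables do not carry over. Pictures are saved under pics/ and viewed, about 8 in all and at most 12, crops included, and the job is handed in when it is done.

Besides the shell and the picture viewer there is one more tool, called after "Request:" in YAML: its name, and indented under it one key for each argument. servo_tool: Moves the arm, as the interface text tells. Its arguments: {"type":"object","properties":{"plan":{"type":"array","items":{"type":"array","items":{"type":"number"}}},"newtons":{"type":"number"}},"required":["plan"]}

```bash
mkdir -p pics; ls; cat > h.py <<'E'
import numpy as np, cv2
from rig import readout, vision, ticket, r
from scipy.spatial.transform import Rotation as Ro
def cap(n):
    s=readout.read_state(); d=vision.capture(n)
    if n=="wrist":
        H=np.array(d["hand_eye"]); T=np.eye(4); T[:3,:3]=Ro.from_quat(s["eef_rot"]).as_matrix(); T[:3,3]=s["tool_pos"]
        M=T@H
    else:
        M=np.eye(4); R=np.array(d["R"]); M[:3,:3]=R.T; M[:3,3]=-R.T@np.array(d["t"])
    d["M"]=M; return d
def cloud(d):
    h,w=d["z_map"].shape
    K=np.array([[d["fx"],0,d["cx"]],[0,d["fy"],d["cy"]],[0,0,1.]])
    v,u=np.mgrid[:h,:w]
    p=cv2.undistortPoints(np.stack([u,v],-1).reshape(-1,1,2).astype(np.float64),K,np.array([d["k1"],0,0,0.])).reshape(h,w,2)
    z=d["z_map"]; P=np.dstack([p[...,0]*z,p[...,1]*z,z])
    W=P@d["M"][:3,:3].T+d["M"][:3,3]; W[z==0]=np.nan; return W
def save(d,n): cv2.imwrite("pics/"+n,d["color"][...,::-1])
E
python3 - <<'E'
from h import *
print({k:np.round(v,3).tolist() for k,v in readout.read_state().items()})
for n in("scene","top"):
    d=cap(n); save(d,n+".png")
    for k in "spade caddy tray spreader fork eggcup jar cup".split():
        print(n,k,[(round(x["p"],2),np.round(x["centre"],3).tolist()) for x in vision.find_in(k,d)[:4]])
E
```

```text
pics
{'t': 0.0, 'joint_positions': [1.187, 0.116, 1.442, -0.0, 1.584, -0.038], 'joint_velocities': [0.001, -0.001, -0.002, -0.001, -0.003, 0.002], 'effort': [-0.006, -72.129, -62.258, 0.078, 0.024, -0.0], 'tool_pos': [0.229, 0.635, 0.218], 'eef_rot': [0.818, 0.575, -0.0, 0.0], 'wrist_force': [0.079, -1.127, 0.423], 'moment': [-0.003, -0.02, 0.01], 'grip_width': 1.0}
scene spade [(0.66, [0.521, -0.324, 0.135])]
scene caddy [(0.89, [0.526, -0.278, 0.05])]
scene tray [(0.86, [0.357, 0.037, 0.003]), (0.83, [0.301, -0.172, 0.009]), (0.79, [0.516, 0.622, 0.002]), (0.68, [0.574, 0.202, 0.008])]
scene spreader [(0.97, [0.498, -0.189, 0.12]), (0.17, [0.575, 0.204, 0.01])]
scene fork [(0.85, [0.512, -0.255, 0.124]), (0.4, [0.737, -0.015, 0.06])]
scene eggcup [(0.58, [0.506, -0.035, 0.055])]
scene jar [(0.78, [0.74, -0.017, 0.057])]
scene cup [(0.62, [0.46, 0.415, 0.057])]
top spade [(0.7, [0.515, -0.312, 0.157])]
top caddy [(0.86, [0.498, -0.236, 0.056])]
top tray [(0.92, [0.514, 0.251, 0.005]), (0.7, [0.314, -0.174, 0.004]), (0.65, [0.517, 0.63, 0.005]), (0.62, [0.337, 0.266, 0.009])]
top spreader [(0.7, [0.491, -0.171, 0.138])]
top fork [(0.48, [0.504, -0.242, 0.14])]
top eggcup [(0.66, [0.495, -0.02, 0.07])]
top jar [(0.58, [0.72, 0.013, 0.085])]
top cup [(0.83, [0.462, 0.444, 0.025])]
```

View pics/scene.png

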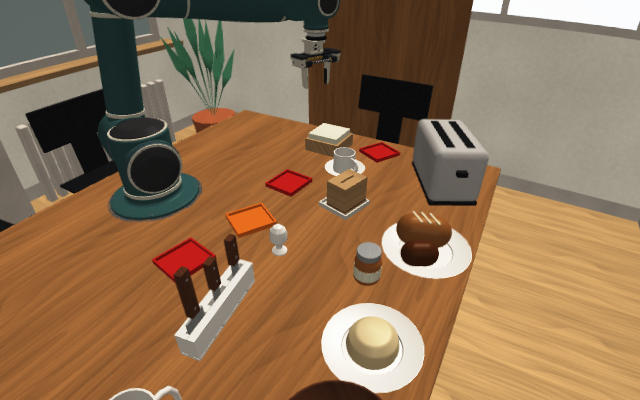

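View pics/top.png

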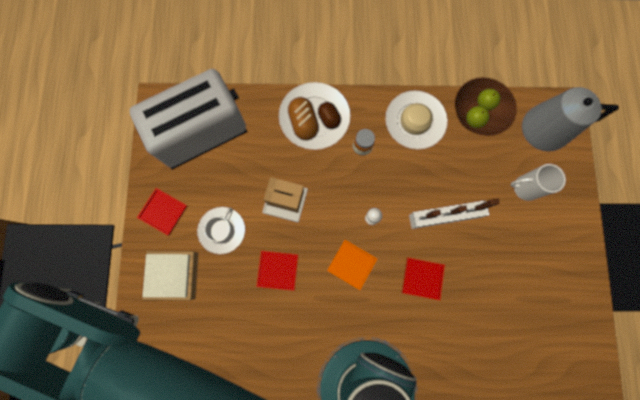

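The scene view shows the caddy at (217,308) with the spade, the tallest tool, at its near end (187,290). The block stands in the white tray at (346,193), and the egg cup is at (279,240). The top view shows the caddy at (450,213), the block at (285,193) and the spade handle at (490,204). Next I'll take geometry from the depth map.

```bash
python3 - <<'E'
from h import *
d=cap("top"); W=cloud(d); C=d["color"].astype(int)
def rect(m,n):
    p=W[m][:,:2].astype(np.float32); (c,s,a)=cv2.minAreaRect(p*1000); print(n,m.sum(),np.round(c,1),np.round(s,1),round(a,1),"z",np.nanmedian(W[m][:,2]).round(3))
x,y,z=W[...,0],W[...,1],W[...,2]
near=lambda a,b,R:(np.hypot(x-a,y-b)<R)
rect(near(.52,.25,.09)&(z>.087)&(z<.105),"blocktop")
rect(near(.515,.25,.10)&(z>.009)&(z<.022),"rim")
rect(near(.51,-.24,.17)&(z>.05)&(z<.066),"caddytop")
for lo,hi in((.1,.15),(.15,.165),(.17,.21)): 
  m=near(.515,-.31,.05)&(z>lo)&(z<hi)
  if m.sum()>3: rect(m,f"spade{lo}")
d=cap("scene"); W=cloud(d); x,y,z=W[...,0],W[...,1],W[...,2]
C=d["color"].astype(int).sum(-1)
for lo,hi in((.07,.09),(.09,.11),(.11,.13),(.13,.15),(.15,.17),(.17,.2)):
  m=near(.515,-.31,.05)&(z>lo)&(z<hi)
  print(lo,m.sum(),W[m].mean(0).round(3))
rect(near(.53,.25,.09)&(z>.089)&(z<.101),"blocktop")
rect(near(.51,-.24,.17)&(z>.05)&(z<.066),"caddytop")
E
```

```text
blocktop 787 [558.8 247.1] [100.6  71.2] 75.7 z 0.094
rim 175 [550.2 249.3] [114.  107.9] 75.7 z 0.014
caddytop 747 [ 506.2 -251.3] [ 44.1 223.7] 9.5 z 0.059
spade0.1 57 [ 513.8 -296.7] [15.9 71.1] 9.1 z 0.127
spade0.15 21 [ 513.9 -295.3] [14.5 70.1] 5.9 z 0.156
spade0.17 85 [ 518.1 -322.1] [16.2 25. ] 10.2 z 0.194
0.07 131 [ 0.521 -0.317  0.078]
0.09 167 [ 0.521 -0.309  0.1  ]
0.11 176 [ 0.522 -0.309  0.12 ]
0.13 182 [ 0.521 -0.308  0.14 ]
0.15 157 [ 0.524 -0.317  0.159]
0.17 285 [ 0.524 -0.325  0.187]
blocktop 478 [560.5 246. ] [103.4  74.3] 74.6 z 0.094
caddytop 1681 [ 509.3 -252.8] [ 47.  222.8] 9.1 z 0.06
```

Request:
servo_tool:
  plan:
    - [100,0,0,-1,0]
    - [100,0,0,-1,0]
    - [100,-0.9,0.65,0,0]
    - [100,-0.9,0.65,0,0]
    - [100,-0.9,0.65,0,0]
    - [100,-0.9,0.65,0,0]
    - [100,-0.9,0.65,0,0]
    - [100,-0.9,0.65,0,0]
    - [100,-0.9,0.65,0,0]
    - [100,-0.9,0.65,0,0]
    - [100,-0.9,0.65,0,0]
    - [100,-0.9,0.65,0,0]

```text
t: 2.2
tool_pos: [0.3208, 0.3137, 0.2788]
eef_rot: [0.818, 0.575, 0.0, 0.0]
wrist_force: [0.6, -0.6, -1.7]
grip_width: 0.997
```

Request:
servo_tool:
  plan:
    - [100,-0.9,0.65,0,0]
    - [100,-0.9,0.65,0,0]
    - [100,-0.9,0.65,0,0]
    - [100,-0.9,0.65,0,0]
    - [100,-0.9,0.65,0,0]
    - [100,-0.9,0.65,0,0]
    - [100,-0.9,0.65,0,0]
    - [100,-0.9,0.65,0,0]
    - [100,-0.9,0.65,0,0]
    - [100,-0.9,0.65,0,0]
    - [100,0,0,0,0]

```text
t: 3.3
tool_pos: [0.4131, -0.0079, 0.2785]
eef_rot: [0.819, 0.573, -0.0, 0.0]
wrist_force: [-0.8, -0.6, 1.0]
grip_width: 1.0
```

Request:
servo_tool:
  plan:
    - [100,0,0,0,1]
    - [100,0,0,0,1]
    - [100,0,0,0,1]
    - [100,0,0,0,1]
    - [100,0,0,0,1]
    - [100,0,0,0,1]
    - [100,0,0,0,1]
    - [100,0,0,0,1]
    - [100,0,0,0,1]
    - [100,0,0,0,1]
    - [100,0,0,0,1]
    - [100,0,0,0,1]

```text
t: 4.5
tool_pos: [0.4125, -0.0045, 0.2788]
eef_rot: [0.996, 0.087, 0.0, -0.0]
wrist_force: [-0.5, -0.3, 0.1]
grip_width: 0.999
```

```bash
cat >> h.py <<'E'
def goto(tgt,yaw):
    "tool-axis shift (units) and twist (units) still to go to world tgt / tool-x yaw (deg, mod 180)"
    s=readout.read_state(); R=Ro.from_quat(s["eef_rot"]).as_matrix()
    cy=np.degrees(np.arctan2(R[1,0],R[0,0])); dy=(yaw-cy+90)%180-90
    print("t",round(s["t"],2),"pos",np.round(s["tool_pos"],4),"yaw",cy.round(2),"F",np.round(s["wrist_force"],2),"M",np.round(s["moment"],2),"grip",round(s["grip_width"],3),"q",np.round(s["joint_positions"],2))
    print("shift units",(R.T@(np.array(tgt)-s["tool_pos"])/.03).round(2),"twist",(-dy/5).round(2), "tool z",R[:,2].round(3))
E
python3 - <<'E'
from h import *
goto([.518,-.322,.27],9.5)
d=cap("wrist"); save(d,"w1.png")
E
```

```text
t 4.5 pos [ 0.4125 -0.0045  0.2788] yaw 10.01 F [-0.47 -0.26  0.09] M [-0.03  0.02  0.01] grip 0.999 q [-0.07 -0.48  1.86  0.    1.76 -0.25]
shift units [ 1.62 11.03  0.29] twist 0.1 tool z [ 0.  0. -1.]
```

Request:
servo_tool:
  plan:
    - [100,0.15,1,0,0.1]
    - [100,0.15,1,0,0]
    - [100,0.15,1,0,0]
    - [100,0.15,1,0,0]
    - [100,0.15,1,0,0]
    - [100,0.15,1,0,0]
    - [100,0.15,1,0,0]
    - [100,0.15,1,0,0]
    - [100,0.15,1,0,0]
    - [100,0.15,1,0,0]
    - [100,0.15,1,0,0]
    - [100,0,0,0,0]

```text
t: 5.75
tool_pos: [0.5179, -0.3239, 0.2776]
eef_rot: [0.996, 0.085, -0.001, -0.0]
wrist_force: [0.2, -0.1, -1.2]
grip_width: 0.999
```

```bash
python3 - <<'E'
from h import *
goto([.518,-.322,.25],9.5)
d=cap("wrist"); save(d,"w2.png"); W=cloud(d); x,y,z=W[...,0],W[...,1],W[...,2]
for lo,hi in((.055,.066),(.185,.205)):
    m=(np.hypot(x-.518,y+.322)<(.03 if lo>.1 else .3))&(z>lo)&(z<hi)
    print(m.sum()); 
    if m.sum()>10: print(cv2.minAreaRect((W[m][:,:2]*1000).astype(np.float32)),np.median(z[m]))
E
```

```text
t 5.75 pos [ 0.5179 -0.3239  0.2776] yaw 9.71 F [ 0.21 -0.11 -1.21] M [-0.06  0.05 -0.02] grip 0.999 q [-0.6  -0.03  1.5  -0.    1.68 -0.77]
shift units [ 0.02 -0.06  0.92] twist 0.04 tool z [-0.001  0.001 -1.   ]
6500
((582.8470458984375, -363.9632873535156), (339.74200439453125, 396.6058349609375), 64.02942657470703) 0.060288039693325135
657
((519.54052734375, -322.0943298339844), (15.576910018920898, 23.673004150390625), 9.730430603027344) 0.19606638111370514
```

View pics/w2.png

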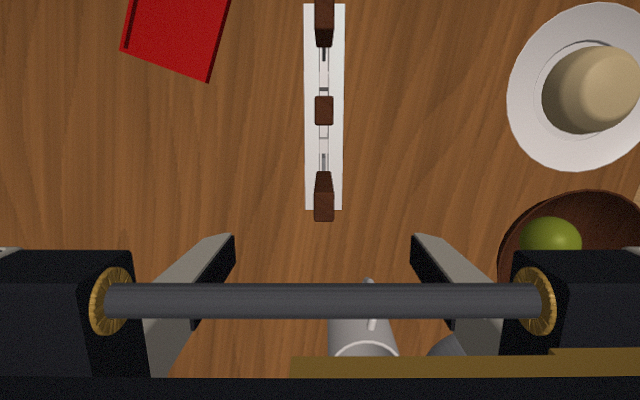

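The wrist view shows the spade handle top at about (324,210), square to the jaws, with the fork at (324,110) well clear. I'll descend and grip it.

Request:
servo_tool:
  plan:
    - [100,0.05,-0.06,0.9,0]
    - [100,0,0,0.9,0]
    - [100,0,0,0.9,0]
    - [100,0,0,0.9,0]
    - [100,0,0,0.8,0]
    - [100,0,0,0,0]

```text
t: 6.4
tool_pos: [0.5174, -0.3182, 0.1436]
eef_rot: [0.996, 0.085, -0.002, -0.001]
wrist_force: [0.0, 0.0, 0.2]
grip_width: 0.998
```

Request:
servo_tool:
  plan:
    - [0,0,0,0,0]
    - [0,0,0,0,0]
    - [0,0,0,0,0]
    - [0,0,0,0,0]
    - [0,0,0,0,0]
    - [0,0,0,0,0]
    - [0,0,0,0,0]
    - [0,0,0,0,0]
  newtons: 40

```text
t: 7.2
tool_pos: [0.5184, -0.3201, 0.1467]
eef_rot: [0.996, 0.084, -0.0, 0.0]
wrist_force: [0.4, 1.0, -0.1]
grip_width: 0.362
```

```bash
python3 - <<'E'
from h import *
goto([.518,-.322,.15],9.5)
E
```

```text
t 7.2 pos [ 0.5184 -0.3201  0.1467] yaw 9.69 F [ 0.37  0.97 -0.08] M [-0.07  0.07 -0.06] grip 0.362 q [-0.59  0.    1.68 -0.    1.46 -0.76]
shift units [-0.02  0.06 -0.11] twist 0.04 tool z [-0. -0. -1.]
```

Not shut yet, so I'll wait for the fingers.

Request:
servo_tool:
  plan:
    - [0,0,0,0,0]
    - [0,0,0,0,0]
    - [0,0,0,0,0]
    - [0,0,0,0,0]
    - [0,0,0,0,0]
    - [0,0,0,0,0]

```text
t: 7.8
tool_pos: [0.5184, -0.32, 0.1466]
eef_rot: [0.996, 0.084, -0.0, 0.0]
wrist_force: [-0.5, -0.1, -0.9]
grip_width: 0.169
```

Request:
servo_tool:
  plan:
    - [0,0,0,-0.4,0]
    - [0,0,0,-0.6,0]
    - [0,0,0,-0.8,0]
    - [0,0,0,-0.8,0]
    - [0,0,0,-0.8,0]
    - [0,0,0,-0.8,0]
    - [0,0,0,-0.8,0]
    - [0,0,0,-0.8,0]
    - [0,0,0,-0.4,0]
    - [0,0,0,0,0]

```text
t: 8.8
tool_pos: [0.5187, -0.3202, 0.3353]
eef_rot: [0.996, 0.084, 0.001, 0.001]
wrist_force: [0.5, -0.3, -1.2]
grip_width: 0.174
```

```bash
python3 - <<'E'
from h import *
goto([.559,.247,.33],9.7)
d=cap("scene"); save(d,"s2.png"); W=cloud(d); x,y,z=W[...,0],W[...,1],W[...,2]
s=readout.read_state()["tool_pos"]
for lo in np.arange(.16,.33,.01):
    m=(np.hypot(x-s[0],y-s[1])<.05)&(z>lo)&(z<lo+.01)
    if m.sum(): 
        p=W[m]; e=np.array([-.168,.986,0]); q=(p-s)@e
        print(lo.round(3),m.sum(),p.mean(0).round(4),"along y",q.min().round(4),q.max().round(4))
E
```

```text
t 8.8 pos [ 0.5187 -0.3202  0.3353] yaw 9.69 F [ 0.5  -0.33 -1.17] M [-0.05  0.04 -0.  ] grip 0.174 q [-0.59 -0.04  1.41  0.    1.76 -0.76]
shift units [  4.51 -18.41   0.14] twist -0.0 tool z [ 0.003 -0.002 -1.   ]
0.19 55 [ 0.523  -0.3246  0.1977] along y -0.0282 0.0209
0.2 110 [ 0.5231 -0.3242  0.2052] along y -0.0286 0.0211
0.21 115 [ 0.523  -0.3241  0.215 ] along y -0.0285 0.0226
0.22 118 [ 0.5232 -0.3247  0.2252] along y -0.029 0.0225
0.23 122 [ 0.5229 -0.3233  0.2351] along y -0.0283 0.0221
0.24 121 [ 0.5228 -0.3239  0.245 ] along y -0.0283 0.0213
0.25 133 [ 0.523  -0.3245  0.2552] along y -0.0287 0.0214
0.26 132 [ 0.5229 -0.3247  0.2653] along y -0.0284 0.0214
0.27 61 [ 0.5247 -0.328   0.275 ] along y -0.0269 0.0195
0.28 93 [ 0.5266 -0.3268  0.2849] along y -0.0162 0.0078
0.29 96 [ 0.5269 -0.3263  0.2947] along y -0.0162 0.0073
0.3 102 [ 0.5272 -0.3263  0.3051] along y -0.0165 0.0075
0.31 105 [ 0.527  -0.3268  0.3151] along y -0.0161 0.0081
0.32 110 [ 0.5268 -0.3265  0.325 ] along y -0.0162 0.0092
```

View pics/s2.png

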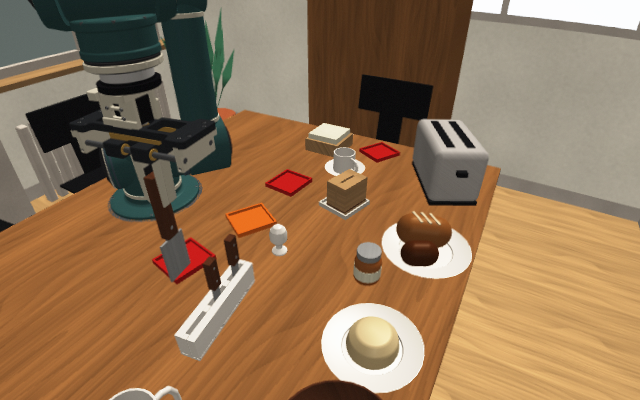

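The scene view shows the spade held upright with its blade at (175,258), clear of the caddy. The other tools are unmoved. I'll carry it to the block.

Request:
servo_tool:
  plan:
    - [0,0.25,-0.6,0,0]
    - [0,0.25,-1,0,0.5]
    - [0,0.25,-1,0,0.5]
    - [0,0.25,-1,0,0.5]
    - [0,0.25,-1,0,0.5]
    - [0,0.25,-1,0,0.5]
    - [0,0.25,-1,0,0.5]
    - [0,0.25,-1,0,0.5]
    - [0,0.25,-1,0,0.5]
    - [0,0.25,-1,0,0.5]
    - [0,0.25,-1,0,0.3]
    - [0,0,0,0,0]

```text
t: 10.05
tool_pos: [0.6059, -0.0028, 0.3305]
eef_rot: [0.992, -0.124, -0.001, -0.0]
wrist_force: [-0.1, 0.8, -1.4]
grip_width: 0.173
```

```bash
python3 - <<'E'
from h import *
goto([.5602-.01,.2504-.04,.27],-14.3)
E
```

```text
t 10.05 pos [ 0.6059 -0.0028  0.3305] yaw -14.21 F [-0.13  0.84 -1.44] M [-0.12  0.15 -0.02] grip 0.173 q [-0.05 -0.04  1.42  0.    1.76  0.2 ]
shift units [-3.54 -6.43  2.03] twist 0.02 tool z [-0.003  0.001 -1.   ]
```

Request:
servo_tool:
  plan:
    - [0,-0.5,-0.9,0,0]
    - [0,-0.5,-0.9,0,0]
    - [0,-0.5,-0.9,0,0]
    - [0,-0.5,-0.9,0,0]
    - [0,-0.5,-0.9,0,0]
    - [0,-0.5,-0.9,0.6,0]
    - [0,-0.5,-0.9,0.8,0]
    - [0,0,0,0.6,0]
    - [0,0,0,0,0]
    - [0,0,0,0,0]

```text
t: 11.05
tool_pos: [0.5504, 0.2027, 0.2726]
eef_rot: [0.992, -0.125, -0.0, 0.0]
wrist_force: [0.2, -1.1, -0.6]
grip_width: 0.169
```

```bash
python3 - <<'E'
from h import *
goto([.5602,.2504,.27],-14.3)
d=cap("wrist"); save(d,"w3.png"); W=cloud(d); x,y,z=W[...,0],W[...,1],W[...,2]
m=(np.hypot(x-.56,y-.247)<.09)&(z>.085)&(z<.105)
print(m.sum(),cv2.minAreaRect((W[m][:,:2]*1000).astype(np.float32)),np.median(z[m]))
E
```

```text
t 11.05 pos [0.5504 0.2027 0.2726] yaw -14.34 F [ 0.21 -1.1  -0.55] M [-0.09  0.02  0.01] grip 0.169 q [ 0.31 -0.09  1.56 -0.    1.67  0.56]
shift units [-0.08 -1.62  0.09] twist -0.01 tool z [-0.001 -0.    -1.   ]
6344 ((559.3416748046875, 246.86141967773438), (99.44241333007812, 70.2452621459961), 75.4904556274414) 0.09537122073884521
```

View pics/w3.png

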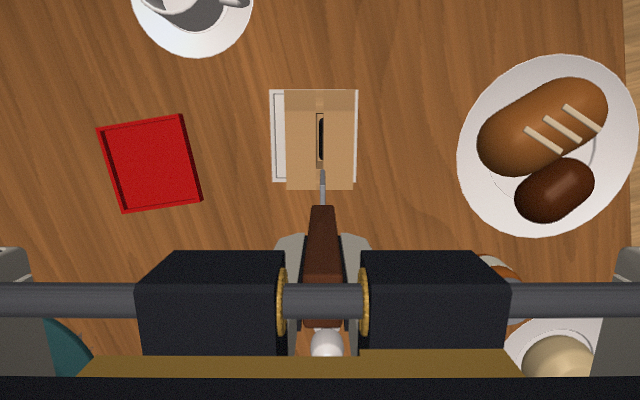

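The wrist view shows the slot at (320,138) in the block and the blade's end at (323,175), nearly in line. I'll measure the lateral offset with both in the same camera.

```bash
python3 - <<'E'
from h import *
s=readout.read_state(); R=Ro.from_quat(s["eef_rot"]).as_matrix()
d=cap("wrist"); W=cloud(d); T=(W-s["tool_pos"])@R*1000; z=W[...,2]
# block top in tool frame
m=(np.abs(z-.095)<.006)&(np.abs(T[...,0])<60)&(T[...,1]<-5)&(T[...,1]>-110)
print("top",[np.round(q,2) for q in cv2.minAreaRect(T[m][:,:2].astype(np.float32))])
c=d["color"]
for v in (122,130,138,146,154): print(v,np.round(T[v,312:331,0],1).tolist(), np.round(z[v,312:331]*1000).tolist(), c[v,312:331].sum(-1).tolist())
b=(z>.125)&(z<.2)&(np.abs(T[...,0])<15)&(np.abs(T[...,1])<40)
for zz in (.13,.14,.15,.16,.17,.18):
    q=b&(np.abs(z-zz)<.005)
    if q.sum()>3: print(zz,q.sum(),T[q][:,0].min().round(1),T[q][:,0].max().round(1),np.median(T[q][:,0]).round(1),"y",T[q][:,1].min().round(1))
E
```

```text
top [array([ -2.66, -49.95]), array([89.87, 70.13]), np.float64(89.99)]
122 [-9.6, -8.6, -7.6, -6.6, nan, -5.6, -4.4, -2.9, -1.8, -0.6, 0.5, 1.5, 2.5, 3.5, 4.5, 5.5, 6.5, 7.5, 8.5] [95.0, 95.0, 95.0, 95.0, nan, 25.0, 26.0, 59.0, 61.0, 63.0, 63.0, 95.0, 96.0, 94.0, 95.0, 95.0, 95.0, 96.0, 97.0] [408, 417, 403, 313, 280, 391, 280, 35, 82, 65, 201, 383, 414, 411, 410, 413, 402, 412, 408]
130 [-9.6, -8.6, -7.6, -6.6, -6.4, -5.7, -4.4, -2.9, -1.8, -0.6, 0.5, 1.5, 2.5, 3.5, 4.5, 5.5, 6.5, 7.5, 8.5] [95.0, 96.0, 97.0, 97.0, 49.0, 24.0, 25.0, 62.0, 63.0, 69.0, 71.0, 95.0, 96.0, 95.0, 95.0, 95.0, 96.0, 95.0, 96.0] [415, 410, 400, 316, 246, 388, 180, 32, 51, 39, 239, 438, 410, 415, 420, 417, 417, 415, 417]
138 [-9.7, -8.7, -7.7, -6.7, -6.4, -5.7, -4.4, -2.9, -1.8, -0.6, 0.5, 1.5, 2.5, 3.5, 4.5, 5.5, 6.5, 7.5, 8.6] [95.0, 96.0, 96.0, 95.0, 51.0, 25.0, 26.0, 62.0, 65.0, 67.0, 73.0, 96.0, 95.0, 96.0, 95.0, 96.0, 95.0, 97.0, 96.0] [419, 419, 404, 308, 254, 384, 182, 48, 28, 47, 241, 432, 412, 408, 421, 411, 417, 412, 409]
146 [-9.7, -8.7, -7.8, -6.7, -6.4, -5.7, -4.5, -2.9, -1.8, -0.7, 0.4, 1.5, 2.5, 3.5, 4.5, 5.6, 6.6, 7.6, 8.6] [97.0, 95.0, 94.0, 95.0, 54.0, 24.0, 26.0, 60.0, 65.0, 68.0, 72.0, 96.0, 95.0, 94.0, 95.0, 95.0, 95.0, 95.0, 96.0] [416, 424, 400, 315, 246, 385, 281, 22, 70, 56, 245, 442, 424, 425, 414, 419, 414, 413, 412]
154 [-9.8, -8.8, -7.7, -6.7, -6.4, -5.8, -4.5, -2.9, -1.8, -0.7, 0.4, 1.5, 2.5, 3.5, 4.5, 5.6, 6.6, 7.6, 8.7] [95.0, 95.0, 96.0, 95.0, 57.0, 25.0, 26.0, 62.0, 64.0, 69.0, 72.0, 96.0, 96.0, 95.0, 96.0, 95.0, 94.0, 96.0, 95.0] [421, 420, 403, 313, 238, 390, 279, 48, 46, 29, 231, 424, 416, 412, 411, 417, 415, 414, 417]
0.14 6 -0.4 2.3 0.9 y -22.6
0.15 8 -0.4 2.2 0.9 y -22.6
0.16 7 -0.4 2.2 1.3 y -22.7
0.17 10 -1.1 2.1 0.5 y -22.8
0.18 11 -1.1 2.8 0.5 y -22.7
```

Request:
servo_tool:
  plan:
    - [0,-0.06,-0.8,0,0]
    - [0,-0.05,-0.79,0,0]
    - [0,0,0,0.5,0]
    - [0,0,0,0.3,0]
    - [0,0,0,0,0]
    - [0,0,0,0,0]
    - [0,0,0,0,0]

```text
t: 11.85
tool_pos: [0.559, 0.2501, 0.2494]
eef_rot: [0.992, -0.125, 0.0, -0.0]
wrist_force: [-0.0, -0.2, -1.8]
grip_width: 0.172
```

```bash
python3 - <<'E'
from h import *
goto([.5602,.2504,.1656],-14.3)
s=readout.read_state(); R=Ro.from_quat(s["eef_rot"]).as_matrix()
d=cap("wrist"); save(d,"w4.png"); W=cloud(d); T=(W-s["tool_pos"])@R*1000; z=W[...,2]
m=(np.abs(z-.095)<.004)&(np.abs(T[...,0])<60)&(T[...,1]<20)&(T[...,1]>-80)
print("top",[np.round(q,2) for q in cv2.minAreaRect(T[m][:,:2].astype(np.float32))])
b=(z>.107)&(z<.17)&(np.abs(T[...,0])<15)&(np.abs(T[...,1])<40)
print(b.sum(),np.percentile(T[b][:,0],[2,20,50,80,98]).round(1),"y",T[b][:,1].min().round(1))
cv2.imwrite("pics/w4c.png",cv2.resize(d["color"][120:280,240:400,::-1],None,fx=3,fy=3))
E
```

```text
t 11.85 pos [0.559  0.2501 0.2494] yaw -14.35 F [-0.04 -0.17 -1.77] M [-0.06  0.14  0.01] grip 0.172 q [ 0.38 -0.03  1.54 -0.    1.63  0.63]
shift units [ 0.03 -0.02  2.79] twist -0.01 tool z [ 0.001  0.    -1.   ]
top [array([  0.91, -13.53]), array([70.16, 66.9 ]), np.float64(0.07)]
54 [-1.1 -0.3  0.5  2.   2.8] y -22.7
```

View pics/w4c.png

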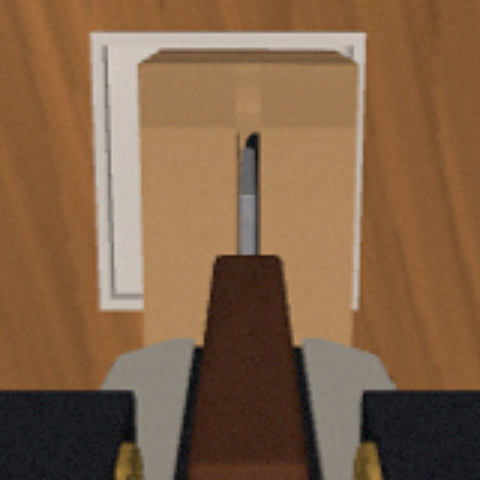

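The crop shows the blade directly above the slot and in line with it. I'll lower slowly.

Request:
servo_tool:
  plan:
    - [0,0,0,0.2,0]
    - [0,0,0,0.2,0]
    - [0,0,0,0.2,0]
    - [0,0,0,0.2,0]
    - [0,0,0,0,0]
    - [0,0,0,0,0]
    - [0,0,0,0,0]

```text
t: 12.6
tool_pos: [0.559, 0.2507, 0.2249]
eef_rot: [0.992, -0.125, 0.0, -0.0]
wrist_force: [-0.3, -0.3, -1.1]
grip_width: 0.169
```

Request:
servo_tool:
  plan:
    - [0,0,0,0.2,0]
    - [0,0,0,0.2,0]
    - [0,0,0,0.2,0]
    - [0,0,0,0.2,0]
    - [0,0,0,0.2,0]
    - [0,0,0,0.2,0]
    - [0,0,0,0,0]
    - [0,0,0,0,0]
  newtons: 55

```text
t: 13.4
tool_pos: [0.5587, 0.2506, 0.1882]
eef_rot: [0.992, -0.125, -0.0, 0.0]
wrist_force: [-1.9, 1.0, -3.0]
grip_width: 0.173
```

Request:
servo_tool:
  plan:
    - [0,0,0,0.2,0]
    - [0,0,0,0.2,0]
    - [0,0,0,0.2,0]
    - [0,0,0,0.1,0]
    - [0,0,0,0,0]
    - [0,0,0,0,0]
    - [0,0,0,0,0]

```text
t: 14.1
tool_pos: [0.5588, 0.2506, 0.1676]
eef_rot: [0.992, -0.125, -0.0, 0.0]
wrist_force: [-4.7, 1.0, -2.6]
grip_width: 0.171
```

```bash
python3 - <<'E'
from h import *
goto([.5602,.2504,.1656],-14.3)
E
```

```text
t 14.1 pos [0.5588 0.2506 0.1676] yaw -14.31 F [-4.7   1.01 -2.56] M [ 0.02  1.06 -0.05] grip 0.171 q [ 0.38 -0.    1.65 -0.    1.5   0.63]
shift units [ 0.05 -0.01  0.07] twist -0.0 tool z [-0. -0. -1.]
```

Request:
servo_tool:
  plan:
    - [0,0,0,0.1,0]
    - [0,0,0,0.1,0]
    - [0,0,0,0,0]
    - [0,0,0,0,0]

```text
t: 14.5
tool_pos: [0.5595, 0.2511, 0.1655]
eef_rot: [0.992, -0.124, 0.002, -0.001]
wrist_force: [-10.2, -1.7, 27.3]
grip_width: 0.169
```

```bash
python3 - <<'E'
from h import *
goto([.5602,.2504,.1656],-14.3)
d=cap("scene"); W=cloud(d); x,y,z=W[...,0],W[...,1],W[...,2]
m=(np.hypot(x-.56,y-.247)<.06)&(z>.1)&(z<.16)
for lo in np.arange(.096,.15,.004):
    q=m&(z>=lo)&(z<lo+.004)
    e=np.array([.247,.969,0]); 
    if q.sum(): print(lo.round(3),q.sum(),"width",np.ptp(W[q]@e).round(3),d["color"][q].mean(0).round())
E
```

```text
t 14.5 pos [0.5595 0.2511 0.1655] yaw -14.3 F [-10.18  -1.7   27.32] M [-0.57  3.36  0.03] grip 0.169 q [ 0.38 -0.    1.65  0.    1.49  0.63]
shift units [ 0.03  0.01 -0.  ] twist -0.0 tool z [ 0.003  0.002 -1.   ]
0.1 5 width 0.042 [120. 102.  84.]
0.104 7 width 0.023 [70. 50. 37.]
0.108 8 width 0.027 [52. 33. 22.]
0.112 12 width 0.026 [54. 33. 22.]
0.116 14 width 0.025 [45. 27. 18.]
0.12 10 width 0.023 [49. 33. 24.]
0.124 10 width 0.022 [48. 31. 23.]
0.128 11 width 0.024 [46. 28. 20.]
0.132 13 width 0.023 [41. 24. 15.]
0.136 9 width 0.019 [40. 23. 15.]
0.14 11 width 0.024 [41. 24. 16.]
0.144 11 width 0.02 [41. 24. 16.]
0.148 10 width 0.022 [41. 24. 15.]
```

It is on the floor: 27 N of upward force at the predicted height, and the handle starts about 105 mm above the table. I'll release.

Request:
servo_tool:
  plan:
    - [0,0,0,-0.06,0]
    - [0,0,0,0,0]
    - [60,0,0,0,0]
    - [60,0,0,0,0]
    - [60,0,0,0,0]
    - [60,0,0,0,0]
    - [60,0,0,0,0]
    - [60,0,0,0,0]
    - [60,0,0,0,0]
    - [60,0,0,0,0]

```text
t: 15.55
tool_pos: [0.5589, 0.2506, 0.1634]
eef_rot: [0.992, -0.125, -0.0, 0.0]
wrist_force: [0.4, -0.2, -0.5]
grip_width: 0.601
```

Request:
servo_tool:
  plan:
    - [60,0,0,-0.3,0]
    - [60,0,0,-0.6,0]
    - [60,0,0,-0.8,0]
    - [60,0,0,-0.8,0]
    - [60,0,0,-0.8,0]
    - [60,0,0,-0.8,0]
    - [60,0,0,0,0]
    - [60,0,0,0,0]

```text
t: 16.35
tool_pos: [0.559, 0.2507, 0.2878]
eef_rot: [0.992, -0.125, 0.001, -0.0]
wrist_force: [-0.2, 0.2, 0.2]
grip_width: 0.602
```

```bash
python3 - <<'E'
from h import *
goto([.5602,.2504,.1656],-14.3)
d=cap("scene"); save(d,"s5.png"); W=cloud(d); x,y,z=W[...,0],W[...,1],W[...,2]
e=np.array([.247,.969,0]);f=np.array([.969,-.247,0])
P0=np.array([.5593,.2469,0])
for lo in np.arange(.106,.225,.012):
    q=(np.hypot(x-.56,y-.247)<.06)&(z>=lo)&(z<lo+.012)
    if q.sum(): print(lo.round(3),q.sum(),"x",np.percentile((W[q]-P0)@f,[10,90]).round(4),"y",np.percentile((W[q]-P0)@e,[2,98]).round(4),z[q].max().round(4))
for k in "spreader fork eggcup jar cup".split():
        print(k,[(round(x["p"],2),np.round(x["centre"],3).tolist()) for x in vision.find_in(k,d)[:1]])
E
```

```text
t 16.35 pos [0.559  0.2507 0.2878] yaw -14.31 F [-0.19  0.23  0.2 ] M [-0.11  0.12 -0.02] grip 0.602 q [ 0.38 -0.03  1.48  0.    1.69  0.63]
shift units [0.04 0.   4.07] twist -0.0 tool z [ 0.002  0.001 -1.   ]
0.106 30 x [-0.0054  0.008 ] y [-0.0119  0.0119] 0.1175
0.118 34 x [-0.0037  0.0084] y [-0.0134  0.0085] 0.1298
0.13 34 x [-0.0059  0.0086] y [-0.0118  0.0106] 0.1415
0.142 35 x [-0.0037  0.009 ] y [-0.012   0.0127] 0.1539
0.154 35 x [-0.0023  0.0084] y [-0.0117  0.0118] 0.166
0.166 34 x [-0.0034  0.0088] y [-0.0117  0.0101] 0.1779
0.178 35 x [-0.0038  0.0083] y [-0.0116  0.0098] 0.1896
0.19 38 x [-0.0042  0.0084] y [-0.0118  0.0117] 0.2015
0.202 45 x [-0.005   0.0083] y [-0.0127  0.013 ] 0.2139
0.214 15 x [-0.0042  0.0054] y [-0.0101  0.0103] 0.2159
spreader [(0.68, [0.499, -0.187, 0.118])]
fork []
eggcup [(0.56, [0.506, -0.035, 0.057])]
jar [(0.6, [0.737, -0.017, 0.06])]
cup [(0.76, [0.451, 0.409, 0.055])]
```

View pics/s5.png

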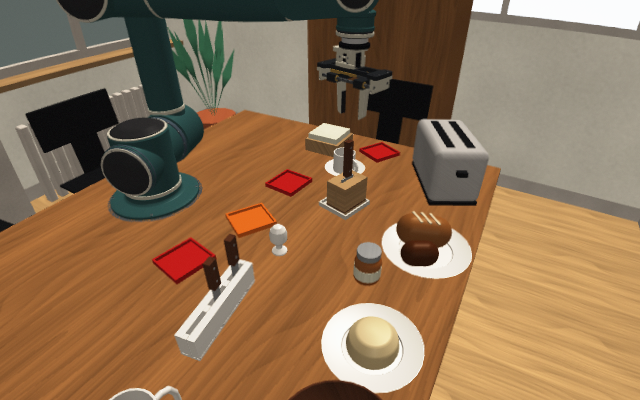

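The view shows the spade upright in the block at (347,170), with its top at about 215 mm (25 + 190). The gripper is clear above it and everything else is in place. I'll hand the job in.

```bash
python3 -c "
from rig import ticket
print(ticket.finish_job())"
```

```text
the job is handed in; nothing more can be done
None
```

The cheese spade is in the block's slot, standing upright on the slot's floor, and I have handed the job in. I gripped it by the handle and lifted it out of the caddy. I lined it up over the slot with the wrist camera, then pushed it down past the pad until it met the floor with 27 N, and let go.

**Last checks:**
- **Seating:** the spade's top stood at about 215–216 mm, which matches 25 mm of floor plus its 190 mm length. It showed no measurable lean and was centred on the slot.
- **Gripper:** it is clear above the spade, with the wrist force back to about zero.
- **Other things:** the spreader, egg cup and jar were found within a few millimetres of where they started, and the cup within about 11 mm. That is roughly the detector's scatter, as I never went near the cup.
- **Check that failed:** the network did not report the fork in the final picture. It is plainly standing in its pocket there, in the same place as before.

It took about 16 s of the 64 s allowed.

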